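# Uncap the lighter-gas canister whose thread hand is unknown

### The arm

A 6-joint arm with a two-finger parallel gripper is mounted at the origin on a cart in front of the work surface, level with it; the furniture and walls round the work are solid. World frame = base frame: x ahead of the robot, y to its left, z up, the work surface at z = 0. Lengths are in m, angles in rad, forces in N, time in s.
With the tool pointing down it reaches from about 0.375 to 0.975 m from the base axis. Payload 3.8 kg.
Tool frame: the origin (TCP) lies at the very end of the fingers, on their centre line; the grasp point (between the pads) lies 19 mm behind it; z points along the fingers, y is the line along which they close (so a half turn about z gives the same grasp; the last joint's range is limited). The gripper opens to 85 mm and grips with 20 to 120 N. Pads are 22 mm wide; open, the fingers measure 114 mm over their backs; the gripper's body (76 mm by 85 mm) begins 54 mm behind the grasp point. The pads swing forward as they close: fully open they stand 13 mm farther back than shut.
Start: joints at [1.22, 0.264, 1.604, -0, 1.274, -0.037], TCP at [0.208, 0.642, 0.231] pointing down, gripper open.
Joint ranges: [-2.63, 2.63], [-0.94, 2.18], [0.31, 2.57], [-1.31, 4.45], [0, 2.66], [-2.55, 2.55]. Speed limits (rad/s): [2.57, 2.57, 3.14, 3.14, 3.14, 3.14].

### API

Orientations are given as a rotation vector (axis times angle).
In Python, from workcell import read_state, read_camera, calibration, finish_job gives the robot as it stands.
- The arm moves only by the tool step_arm, never from a script. Its argument "commands" is a list of rows, each an object of numbers: "fingers": the gripper's target within -1 to 1 (shut at 1, half-way at 0, fully open at -1); "dx", "dy", "dz": the shift along the tool's x, y, z in m; "roll": the turn about the tool's z in degrees. In form: [{"fingers": .., "dx": .., "dy": .., "dz": .., "roll": ..}, ...]. A call has 1 to 8 rows; each row is the pose to reach, as a shift and turn from the pose commanded when the call began, along the tool's axes at that moment; what a row does not reach only later rows make up. A row lasts 1/8 s, in which the tool goes at most 62.5 mm and 10.7 degrees, less where a joint would pass 70% of its speed; a pose out of reach is approached as far as the arm can. A call with a gripper value outside its range is refused whole. The fingers move at their own pace and stop on an object; "squeeze" is the grip in N (left out, the last holds). Time passes only in rows, so rows that repeat a pose let the fingers close. It gives the time, the measured TCP pose, the force, the opening and the grip force at its end, in the units of the state.
- read_state(): the state, without advancing time (a new reading comes with each control period).
- read_camera(name): name is "scene" or "top" or "wrist"; returns (picture, depth): 400x640x3 uint8, blue, green, red; 400x640 float32, m along the optical axis (not along the pixel's ray), 0 where there is no reading.
- calibration(name): a dict with "intrinsics" (3x3 intrinsics, pixels), "world_to_cam" (4x4, takes a point from world to camera coordinates). Camera axes: x right, y up, looking along -z (the intrinsics and any distortion apply to the point x, -y, -z); pixel columns grow to the right and rows downward; lengths in m; the calibration is good to about 2 mm. The wrist camera is an equidistant fisheye: a pixel r from the principal point sees the ray r / f radians off the axis. A picture is of the moment at which its call begins: read the wrist's pose just before it. calibration takes no time and is no camera call; for the wrist camera it gives the pose at the moment of the call.
- finish_job(): hands the job in; it is judged then, once.
The state is a dict: "time": time; "q": joint angles; "joint_vel": joint speeds; "joint_torque": joint torques, N m; "tool_pos": TCP position; "tcp_rot": TCP orientation; "wrist_force": force on the tool from outside, world axes, zero at the start; "torque": the same for the moment, N m; "width": opening from 0.0 (shut) to 1.0 (fully open); "grip_force": force on a finger pad.
Only numpy, scipy, OpenCV 4.12 (cv2) and the standard library are available. Lean on these libraries where they do the work, as an engineer would, in place of code of your own. Each camera call takes 0.05 s, during which the arm holds its last target. There are 200 camera calls.

### The job

On the lighter-refill stand, lift the orange guard ring up and off the front canister and set it down upright, without dropping it, in the shallow green tray. Then loosen the black cap that the ring covered: it may be left- or right-handed, so try it one way and the other without forcing it or pulling while it is still locked, and lift it off. Finish while holding the cap still in the gripper, at least a hand's breadth (8 cm) above where it sat, touching nothing else; leave the stamp and the tape roll where they stand.

Things in the scene. Friction and masses are not known exactly. Their poses are not given: they have to be found in the camera images.
- stand: Refill stand, fixed: dark steel slab 205 x 84 x 10 mm with two canisters 66 mm across, their shoulders 95 mm above the counter. Origin on the counter under the axis of the front, blue canister (the one to open). The grey spare stands 110 mm along the stand's +x; its fixed grey cap (top at 141 mm) is not to be opened.
- guard_center (a point): Centre (half-way up) of the loose orange plastic guard ring: a tube 59 mm outside, 50 mm inside diameter, 50 mm high, about 60 g, axis z. At the start it stands on the blue canister's shoulder round head and cap (95 to 145 mm above the counter), hiding the cap's sides; it lifts straight up by itself. Any yaw is alike.
- cap_center (a point): Centre (half-way up) of the cap's black fluted knob: round, 43 mm across, 27 mm high, about 60 g, axis z, underside 113 mm above the counter at the start; a white line on top shows its turning. Below the knob a stem with three lugs reaches 12 mm down into the head. Any yaw may be gripped.
- head_top (a point): Centre of the mouth of the brass head (37 mm across) on the blue canister, 113 mm up. Quick-release thread: turned the loosening way by about 60 degrees (53 to 66) the cap meets a firm stop, and there it lifts straight up, clear after 13 mm; it does not rise as it turns, and is locked until about the last 15 degrees.
- tray: Loose shallow square green plastic tray, 120 x 120 x 18 mm, walls 4 mm thick, inner floor 4 mm above the counter. Origin at the centre of its underside, on the counter.
- thread_stop (a point): Also at the mouth of the brass head: turned the wrong way, the cap meets a firm stop within 20 degrees. Which way loosens it, clockwise or anticlockwise seen from above, differs from start to start and cannot be seen. Between the stops it turns with almost no resistance; at a stop, 0.3 N m is plenty to feel it.
- rubber_stamp: Bystander: wooden-handled rubber stamp 25 x 44 x 73 mm, standing. Origin at the centre of its underside.
- tape_1: Bystander: roll of black tape 62 mm across, 19 mm high. Origin at the centre of its underside.
Mind the look-alikes: they are no part of the job. What is shaped like the part that bears cap_center but pink or yellow is not meant.

How it is judged:
On the way, in this order (a step that is already met when the one before it is completed fails the run):
1. the guard ring is held, lifted clear above the cap (z of guard_center in the frame of stand above 0.168 m and contact force between the fingers and guard above 0.3 N), for 0.1 s.
2. the guard ring stands upright in the tray, let go (horizontal distance between guard_center and tray below 0.04 m and height (world z) of guard_center below 0.05 m and angle between guard_center's own z axis and vertical below 0.25 rad and contact force between the fingers and guard below 0.1 N and linear speed of guard below 0.03 m/s), for 0.2 s.
3. the cap is held, lifted off the canister (z of cap_center in the frame of stand above 0.15 m and contact force between the fingers and cap above 0.3 N and contact force between cap and stand below 0.1 N), for 0.2 s.
At the end, for the whole second after the job is handed in: The cap is held still in the gripper with its centre at least 70 mm above where it sat (over 196.5 mm above the counter), touching nothing but the fingers; the guard ring stands upright in the tray, its axis within 40 mm of the tray's centre, let go and at rest (all of step 2 and height (world z) of cap_center above 0.1965 m and contact force between the fingers and cap above 0.5 N and linear speed of cap below 0.05 m/s and contact force between cap and stand below 0.1 N and contact force between cap and guard below 0.1 N and contact force between cap and tray below 0.1 N and contact force between cap and rubber_stamp below 0.1 N and contact force between cap and tape_1 below 0.1 N); the arm keeps its last pose, push and grip.
It fails at once if the cap is forced: more than 60 N between cap and stand (contact force between cap and stand above 60 N).
It fails at once if the guard ring is dropped: faster than 0.9 m/s (a fall of about 4 cm) with no finger on it (linear speed of guard above 0.9 m/s and contact force between the fingers and guard below 0.05 N).
It fails at once if the stamp or the tape roll is moved by more than 30 mm (distance of any of rubber_stamp, tape_1 from where it was at the start of the episode above 0.03 m).
It also fails if it takes over 61 s, if anything falls off the work surface, if the arm or the gripper's body presses on something with over 40 N, if the wrist force passes 120 N, or if a joint passes its speed limit or range.

## Working session

There is one attempt and no reset: what is moved stays moved. The work goes in short steps, Python scripts to look and compute and a tool call to move; the robot and the scene stay as the last step left them, time stands still between calls to the robot, and variables do not carry over. Pictures are saved under pics/ and viewed, at most 10 in all, crops included, and the job is handed in when it is done.

Besides the shell and the picture viewer there is one more tool, called after "Call:" by a JSON object that holds its "op" and its "data", one argument or row to a line. step_arm: Moves the arm, as the interface text tells. Its arguments: {"type":"object","properties":{"commands":{"type":"array","items":{"type":"object","properties":{"fingers":{"type":"number"},"dx":{"type":"number"},"dy":{"type":"number"},"dz":{"type":"number"},"roll":{"type":"number"}}}},"squeeze":{"type":"number"}},"required":["commands"]}

```bash
ls; mkdir -p pics
python3 - <<'E'
from workcell import *
import cv2,numpy as np
for n in("top","scene"):
    p,d=read_camera(n); cv2.imwrite(f"pics/{n}0.png",p); np.save(f"{n}0.npy",d)
    c=calibration(n); print(n,c)
print(read_state())
E
```

```text
pics
top {'intrinsics': array([[453.07752128,   0.        , 324.77922082],
       [  0.        , 453.07752128, 197.02377038],
       [  0.        ,   0.        ,   1.        ]]), 'world_to_cam': array([[-0.01125339, -0.99988268, -0.0103921 , -0.12386579],
       [ 0.99790447, -0.01189217,  0.06360227, -0.52605999],
       [-0.06371839, -0.00965458,  0.99792122, -0.91673613],
       [ 0.        ,  0.        ,  0.        ,  1.        ]])}
scene {'intrinsics': array([[374.767728  ,   0.        , 328.88236702],
       [  0.        , 374.767728  , 197.73935894],
       [  0.        ,   0.        ,   1.        ]]), 'world_to_cam': array([[-0.69189555, -0.72183424,  0.01535806,  0.26147714],
       [ 0.43810888, -0.4028401 ,  0.80360467, -0.36378473],
       [-0.57388252,  0.562739  ,  0.59496527, -0.51461694],
       [ 0.        ,  0.        ,  0.        ,  1.        ]])}
{'time': 0.1, 'q': array([ 1.22009749e+00,  2.64670038e-01,  1.60527065e+00,  2.70641453e-05,
        1.27367237e+00, -3.68936778e-02]), 'joint_vel': array([-1.39442097e-03, -5.89768627e-05, -2.37989983e-03,  4.41597858e-04,
        1.24976861e-03,  6.94850569e-04]), 'joint_torque': array([ 2.46281488e-04, -5.16701066e+01, -3.68594885e+01, -9.23418952e-05,
        6.16226564e-03, -1.16863652e-05]), 'tool_pos': array([0.20811934, 0.64141472, 0.23007381]), 'tcp_rot': array([-0.4908513 , -3.10258854,  0.003106  ]), 'wrist_force': array([ 0.04468755, -0.03556327,  0.5224771 ]), 'torque': array([ 0.02673673, -0.0387721 ,  0.03221777]), 'grip_force': 0.0, 'width': 0.9988885519245658}
```

View pics/top0.png

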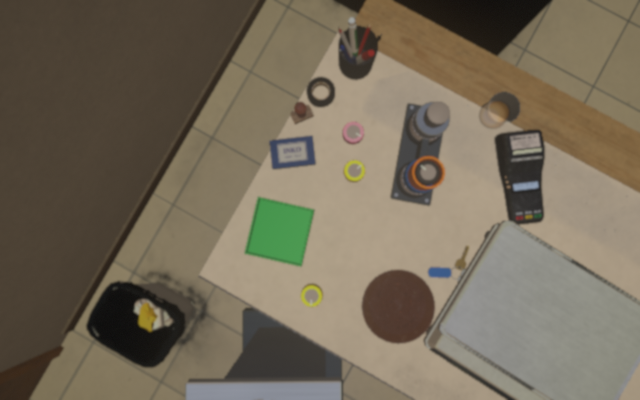

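View pics/scene0.png

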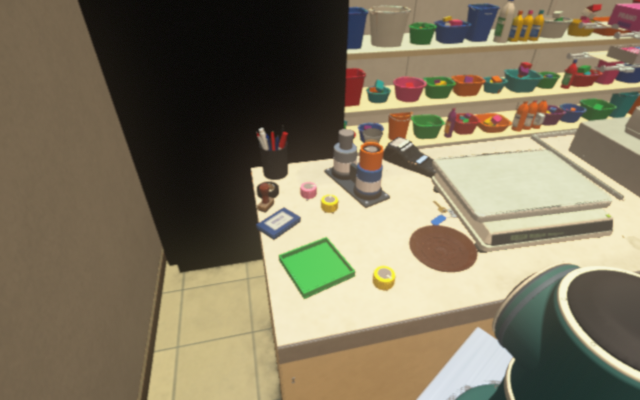

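Top view: the orange ring, with a black cap and white line inside, is at (428,173). The grey spare cap is at (436,113) and the green tray at (280,232). Look-alikes are the pink cap (353,132), yellow caps (354,171) and (312,295), and the fixed grey cap (436,113). The target is the black cap inside the orange ring. The tape is at (321,92) and the stamp at (302,112).

```bash
cat > h.py <<'E'
from workcell import *
import cv2,numpy as np
def plane(name,px,z):
    c=calibration(name);K=c["intrinsics"];T=c["world_to_cam"];R=T[:3,:3];o=-R.T@T[:3,3]
    px=np.atleast_2d(np.float64(px))
    r=np.c_[(px[:,0]-K[0,2])/K[0,0],-(px[:,1]-K[1,2])/K[1,1],-np.ones(len(px))]@R
    return o+r*((z-o[2])/r[:,2])[:,None]
def mask(p,lo,hi):
    m=cv2.inRange(cv2.cvtColor(p,cv2.COLOR_BGR2HSV),lo,hi)
    cs=cv2.findContours(m,cv2.RETR_EXTERNAL,cv2.CHAIN_APPROX_NONE)[0]
    return m,sorted(cs,key=cv2.contourArea)[::-1]
def tool(v,s=None):
    "world shift -> tool axes"
    s=s or read_state(); return cv2.Rodrigues(s["tcp_rot"])[0].T@np.asarray(v)
E
python3 - <<'E'
from h import *
p=cv2.imread("pics/top0.png");d=np.load("top0.npy")
def pts3(name,m,d):
    c=calibration(name);K=c["intrinsics"];T=c["world_to_cam"];v,u=np.nonzero(m&(d>0));z=d[v,u]
    P=np.c_[(u-K[0,2])/K[0,0]*z,-(v-K[1,2])/K[1,1]*z,-z];return (P-T[:3,3])@T[:3,:3]
for nm,lo,hi in(("orange",(3,140,90),(16,255,255)),("green",(45,120,60),(80,255,255))):
    m,cs=mask(p,lo,hi);c=cs[0];print(nm,cv2.contourArea(c),cv2.minEnclosingCircle(c),cv2.fitEllipse(c))
    mm=np.zeros_like(m);cv2.drawContours(mm,[c],-1,255,-1);P=pts3("top",mm>0,d);print(np.percentile(P,[2,50,98],axis=0).round(3))
    if nm=="green":
        b=cv2.boxPoints(cv2.minAreaRect(c));w=plane("top",b,.016);print(w.round(3),w.mean(0),np.linalg.norm(w-np.roll(w,1,0),axis=1))
    else:
        hi_=P[P[:,2]>.135];print("rim pts",len(hi_),hi_.mean(0))
        e=cv2.fitEllipse(c);w=plane("top",c[:,0],.145);print("circle",cv2.minEnclosingCircle(np.float32(w[:,:2])),plane("top",e[0],.145))
for n,px,z in(("greycap",(436,113),.141),("tape",(321,92),.019),("stamp",(302,112),.05),("yel1",(354,171),.02),("pink",(353,132),.02),("pen",(352,45),.1),("glass",(497,110),.03),("term",(522,180),.03)):print(n,plane("top",px,z).round(3))
cv2.imwrite("pics/crop1.png",cv2.resize(p[90:220,380:470],None,fx=4,fy=4,interpolation=2))
E
```

```text
orange 829.5 ((426.63043212890625, 172.63043212890625), 17.373594284057617) ((426.98193359375, 172.39556884765625), (31.41526985168457, 33.76191711425781), 48.55073928833008)
[[ 0.532 -0.341  0.094]
 [ 0.558 -0.314  0.141]
 [ 0.585 -0.287  0.147]]
rim pts 730 [ 0.55852604 -0.31385334  0.14198355]
circle ((0.5579865574836731, -0.3123108148574829), 0.031108055263757706) [[ 0.5580171  -0.31317939  0.145     ]]
green 2870.0 ((279.5, 231.0), 37.47342300415039) ((279.4352111816406, 231.0088348388672), (62.98820114135742, 63.236732482910156), 12.555943489074707)
[[ 0.398 -0.092  0.002]
 [ 0.456 -0.035  0.005]
 [ 0.513  0.022  0.017]]
[[ 0.415  0.031  0.016]
 [ 0.524  0.006  0.016]
 [ 0.497 -0.104  0.016]
 [ 0.389 -0.078  0.016]] [ 0.4561229 -0.0360672  0.016    ] [0.11187436 0.11202891 0.11268444 0.11169953]
greycap [[ 0.666 -0.333  0.141]]
tape [[ 0.744 -0.125  0.019]]
stamp [[ 0.694 -0.086  0.05 ]]
yel1 [[ 0.577 -0.191  0.02 ]]
pink [[ 0.658 -0.19   0.02 ]]
pen [[ 0.81  -0.186  0.1  ]]
glass [[ 0.698 -0.484  0.03 ]]
term [[ 0.553 -0.53   0.03 ]]
```

View pics/crop1.png

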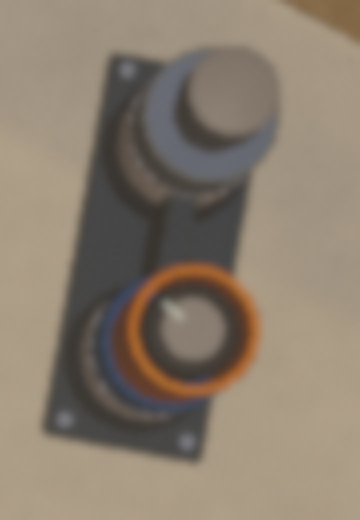

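The crop confirms the ring with the black cap and white line on the blue, front canister. The grey cap lies 109 mm away, as the 110 mm given predicts.

Run:
```python
from h import *
s=read_state();R=cv2.Rodrigues(s["tcp_rot"])[0];print(R.round(3))
t=np.array([.558,-.314,.215]);print(tool(t-s["tool_pos"]))
yd=np.arctan2(.983,.18);ya=np.arctan2(R[1,1],R[0,1]);r=-(yd-ya)
r=np.degrees((r+np.pi/2)%np.pi-np.pi/2);print("roll",r,"yaw y",np.degrees(ya))
```

```text
[[-0.951  0.309 -0.001]
 [ 0.309  0.951 -0.002]
 [ 0.    -0.002 -1.   ]]
[-0.6277201  -0.80071968  0.01662675]
roll -7.603521390987141 yaw y 72.01983938150877
```

Call:
{"op": "step_arm", "data": {
  "commands": [
    {"dx": -0.04,"dy": -0.05,"dz": 0,"roll": 10,"fingers": -1},
    {"dx": -0.08,"dy": -0.1,"dz": 0,"roll": 20,"fingers": -1},
    {"dx": -0.12,"dy": -0.15,"dz": 0,"roll": 30,"fingers": -1},
    {"dx": -0.16,"dy": -0.2,"dz": 0,"roll": 40,"fingers": -1},
    {"dx": -0.2,"dy": -0.25,"dz": 0,"roll": 50,"fingers": -1},
    {"dx": -0.24,"dy": -0.3,"dz": 0,"roll": 60,"fingers": -1},
    {"dx": -0.28,"dy": -0.35,"dz": 0,"roll": 70,"fingers": -1},
    {"dx": -0.31,"dy": -0.4,"dz": 0,"roll": 80,"fingers": -1}
  ]
}}

```text
time: 1.1
tool_pos: [0.3785, 0.1702, 0.2311]
tcp_rot: [2.376, 2.055, 0.001]
wrist_force: [1.3, -0.4, 0.3]
width: 0.998
grip_force: 0.0
```

Run:
```python
from h import *
s=read_state();print(s["time"],s["q"].round(2),s["tool_pos"].round(3));t=np.array([.558,-.314,.225]);print(tool(t-s["tool_pos"]))
```

```text
1.1 [ 0.36 -0.25  2.12 -0.    1.27  0.51] [0.378 0.17  0.231]
[-0.45328391  0.24743915  0.00625341]
```

Call:
{"op": "step_arm", "data": {
  "commands": [
    {"dx": -0.05,"dy": 0.027,"dz": 0,"roll": 5,"fingers": -1},
    {"dx": -0.1,"dy": 0.055,"dz": 0,"roll": 10,"fingers": -1},
    {"dx": -0.15,"dy": 0.082,"dz": 0,"roll": 15,"fingers": -1},
    {"dx": -0.2,"dy": 0.11,"dz": 0,"roll": 20,"fingers": -1},
    {"dx": -0.25,"dy": 0.137,"dz": 0,"roll": 20,"fingers": -1},
    {"dx": -0.3,"dy": 0.165,"dz": 0,"roll": 20,"fingers": -1},
    {"dx": -0.35,"dy": 0.192,"dz": 0,"roll": 20,"fingers": -1},
    {"dx": -0.4,"dy": 0.22,"dz": 0,"roll": 20,"fingers": -1}
  ]
}}

```text
time: 2.1
tool_pos: [0.5406, -0.2563, 0.2307]
tcp_rot: [-2.692, -1.618, 0.0]
wrist_force: [0.4, 1.0, 0.4]
width: 1.0
grip_force: 0.0
```

Run:
```python
from h import *
s=read_state();print(s["time"],s["q"].round(2),s["tool_pos"].round(3));t=np.array([.558,-.314,.225]);print(tool(t-s["tool_pos"]))
p,d=read_camera("wrist");cv2.imwrite("pics/w1.png",p);print(calibration("wrist"))
```

```text
2.1 [-0.48  0.12  1.77  0.    1.25  0.  ] [ 0.541 -0.256  0.231]
[-0.04279785  0.04247164  0.00567403]
{'intrinsics': array([[309.70691629,   0.        , 317.41344791],
       [  0.        , 309.70691629, 199.83347357],
       [  0.        ,   0.        ,   1.        ]]), 'world_to_cam': array([[ 0.88199389, -0.47124484,  0.00388404, -0.60382497],
       [ 0.44681414,  0.8335919 , -0.32477941,  0.0190687 ],
       [ 0.14981291,  0.2881889 ,  0.94578182, -0.38403016],
       [ 0.        ,  0.        ,  0.        ,  1.        ]])}
```

View pics/w1.png

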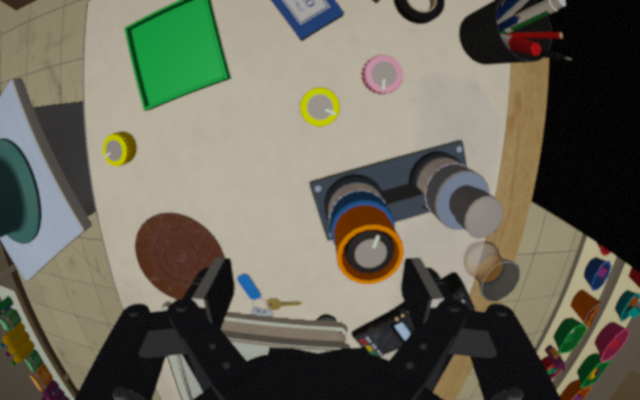

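The wrist view shows the ring rim at about (370,250) with the cap top inside it, the spare cap at (483,213) and the tray at (178,52). The gripper is clear of everything.

```bash
cat >> h.py <<'E'
def wplane(px,z,c):
    K=c["intrinsics"];T=c["world_to_cam"];R=T[:3,:3];o=-R.T@T[:3,3]
    px=np.atleast_2d(np.float64(px));n=cv2.fisheye.undistortPoints(px[:,None],K,np.zeros(4))[:,0]
    r=np.c_[n[:,0],-n[:,1],-np.ones(len(n))]@R
    return o+r*((z-o[2])/r[:,2])[:,None]
E
python3 - <<'E'
from h import *
c=calibration("wrist");p=cv2.imread("pics/w1.png");hsv=cv2.cvtColor(p,40)
m=cv2.inRange(hsv,(6,170,170),(18,255,255));
# bright rim only
cs=max(cv2.findContours(m,cv2.RETR_EXTERNAL,cv2.CHAIN_APPROX_NONE)[0],key=cv2.contourArea)
w=wplane(cs[:,0],.145,c);print("rim",cv2.contourArea(cs),cv2.minEnclosingCircle(np.float32(w[:,:2])),cs[:,0].min(0),cs[:,0].max(0))
# cap disc
m=cv2.inRange(hsv,(0,0,75),(180,60,255));n,l,st,ce=cv2.connectedComponentsWithStats(m);k=l[262,366];
cc=max(cv2.findContours((l==k).astype(np.uint8),0,1)[0],key=cv2.contourArea);w=wplane(cc[:,0],.140,c);print("disc",ce[k],st[k],cv2.minEnclosingCircle(np.float32(w[:,:2])))
m,cs=mask(p,(45,120,60),(80,255,255));w=wplane(cs[0][:,0],.016,c);r=cv2.minAreaRect(np.float32(w[:,:2]));print("tray",r)
s=read_state()
print(wplane((483,213),.141,c))
E
```

```text
rim 156.5 ((0.5629926919937134, -0.3243526518344879), 0.027703313156962395) [346 226] [402 281]
disc [370.46078431 252.25735294] [354 234  34  34 816] ((0.5630539655685425, -0.32264071702957153), 0.016990549862384796)
tray ((0.46171730756759644, -0.047358691692352295), (0.11873216927051544, 0.11979914456605911), 76.24884033203125)
[[ 0.66904137 -0.34060571  0.141     ]]
```

The wrist values are all shifted by the same amount from the top view, because the arm was still moving. I'll go to hover, settle and re-measure.

Call:
{"op": "step_arm", "data": {
  "commands": [
    {"dx": -0.02,"dy": 0.02,"dz": 0,"roll": 0,"fingers": -1},
    {"dx": -0.02,"dy": 0.025,"dz": 0,"roll": 0,"fingers": -1},
    {"dx": -0.02,"dy": 0.025,"dz": 0,"roll": 0,"fingers": -1},
    {"dx": -0.02,"dy": 0.025,"dz": 0,"roll": 0,"fingers": -1},
    {"dx": -0.02,"dy": 0.025,"dz": 0,"roll": 0,"fingers": -1}
  ]
}}

```text
time: 2.78
tool_pos: [0.5531, -0.2829, 0.2315]
tcp_rot: [-2.692, -1.62, -0.0]
wrist_force: [-0.1, -0.2, -0.0]
width: 1.0
grip_force: 0.0
```

```bash
cat > look.py <<'E'
from h import *
import sys
c=calibration("wrist");s=read_state();p,d=read_camera("wrist");cv2.imwrite(f"pics/{sys.argv[1]}.png",p);hsv=cv2.cvtColor(p,40)
print(s["time"],s["q"].round(2),s["tool_pos"].round(4),abs(s["joint_vel"]).max())
m,cs=mask(p,(45,120,60),(80,255,255))
if cs:
    w=wplane(cs[0][:,0],.016,c);print("tray",cv2.minAreaRect(np.float32(w[:,:2])))
m=cv2.inRange(hsv,(0,0,75),(180,60,255));n,l,st,ce=cv2.connectedComponentsWithStats(m)
for k in range(1,n):
    if 400<st[k,4]<4000:
        cc=max(cv2.findContours((l==k).astype(np.uint8),0,1)[0],key=cv2.contourArea);w=wplane(cc[:,0],.140,c);e=cv2.minEnclosingCircle(np.float32(w[:,:2]))
        if .014<e[1]<.022:print("disc",ce[k].round(),e,"tool shift",tool(np.r_[e[0],.225]-s["tool_pos"],s).round(4))
m,cs=mask(p,(5,150,110),(18,255,255))
if cs:w=wplane(cs[0][:,0],.145,c)[:,:2];print("orange",cs[0][:,0].min(0),cs[0][:,0].max(0),w.min(0),w.max(0),cv2.minEnclosingCircle(np.float32(w)))
E
python3 look.py w2
```

```text
2.775 [-0.51  0.16  1.72  0.    1.25 -0.03] [ 0.5531 -0.2829  0.2315] 0.004793063080291237
tray ((0.4584518373012543, -0.039136745035648346), (0.1207648366689682, 0.12132057547569275), 76.32852935791016)
disc [344. 234.] ((0.5613561272621155, -0.3162725567817688), 0.016765214502811432) tool shift [-0.0256  0.0229  0.0065]
orange [309 203] [377 266] [ 0.53136046 -0.34458088] [ 0.58789249 -0.28684131] ((0.5595756769180298, -0.3155045211315155), 0.02952028438448906)
```

Call:
{"op": "step_arm", "data": {
  "commands": [
    {"dx": -0.0253,"dy": 0.021,"dz": 0.02,"roll": 0,"fingers": -1},
    {"dx": -0.0253,"dy": 0.021,"dz": 0.05,"roll": 0,"fingers": -1},
    {"dx": -0.0253,"dy": 0.021,"dz": 0.08,"roll": 0,"fingers": -1},
    {"dx": -0.0253,"dy": 0.021,"dz": 0.105,"roll": 0,"fingers": -1},
    {"dx": -0.0253,"dy": 0.021,"dz": 0.122,"roll": 0,"fingers": -1},
    {"dx": -0.0253,"dy": 0.021,"dz": 0.122,"roll": 0,"fingers": -1},
    {"dx": -0.0253,"dy": 0.021,"dz": 0.122,"roll": 0,"fingers": -1}
  ]
}}

```text
time: 3.7
tool_pos: [0.5607, -0.3164, 0.1105]
tcp_rot: [2.691, 1.618, 0.001]
wrist_force: [-0.2, -0.2, -0.5]
width: 1.0
grip_force: 0.0
```

Call:
{"op": "step_arm", "data": {
  "commands": [
    {"dx": 0,"dy": 0,"dz": 0,"fingers": 0.0},
    {"dx": 0,"dy": 0,"dz": 0,"fingers": 0.2},
    {"dx": 0,"dy": 0,"dz": 0,"fingers": 0.4},
    {"dx": 0,"dy": 0,"dz": 0,"fingers": 0.4},
    {"dx": 0,"dy": 0,"dz": 0,"fingers": 0.4},
    {"dx": 0,"dy": 0,"dz": 0,"fingers": 0.4}
  ],
  "squeeze": 25
}}

```text
invalid input
```

Call:
{"op": "step_arm", "data": {
  "commands": [
    {"dx": 0,"dy": 0,"dz": 0,"roll": 0,"fingers": 0},
    {"dx": 0,"dy": 0,"dz": 0,"roll": 0,"fingers": 0.2},
    {"dx": 0,"dy": 0,"dz": 0,"roll": 0,"fingers": 0.4},
    {"dx": 0,"dy": 0,"dz": 0,"roll": 0,"fingers": 0.4},
    {"dx": 0,"dy": 0,"dz": 0,"roll": 0,"fingers": 0.4},
    {"dx": 0,"dy": 0,"dz": 0,"roll": 0,"fingers": 0.4}
  ],
  "squeeze": 25
}}

```text
time: 4.45
tool_pos: [0.5608, -0.3167, 0.111]
tcp_rot: [2.691, 1.617, 0.002]
wrist_force: [0.5, 0.0, 6.2]
width: 0.698
grip_force: 27.4
```

Call:
{"op": "step_arm", "data": {
  "commands": [
    {"dx": 0,"dy": 0,"dz": -0.01,"roll": 0,"fingers": 0.4},
    {"dx": 0,"dy": 0,"dz": -0.03,"roll": 0,"fingers": 0.4},
    {"dx": 0,"dy": 0,"dz": -0.05,"roll": 0,"fingers": 0.4},
    {"dx": 0,"dy": 0,"dz": -0.07,"roll": 0,"fingers": 0.4},
    {"dx": 0,"dy": 0,"dz": -0.08,"roll": 0,"fingers": 0.4},
    {"dx": 0,"dy": 0,"dz": -0.08,"roll": 0,"fingers": 0.4},
    {"dx": 0,"dy": 0,"dz": -0.08,"roll": 0,"fingers": 0.4}
  ]
}}

```text
time: 5.32
tool_pos: [0.5594, -0.3158, 0.1885]
tcp_rot: [-2.692, -1.618, 0.001]
wrist_force: [0.7, 0.8, -0.8]
width: 0.695
grip_force: 27.2
```

Run:
```python
from h import *
p,d=read_camera("top");cv2.imwrite("pics/t2.png",p[100:260,220:480]); p,d=read_camera("scene")
m,cs=mask(p,(3,140,90),(16,255,255));q=max((c for c in cs if c[:,0,1].mean()>130 and c[:,0,1].mean()<200),key=cv2.contourArea);print(q[:,0].min(0),q[:,0].max(0))
cv2.imwrite("pics/s2.png",cv2.resize(p[60:220,280:480],None,fx=3,fy=3))
s=read_state();print(s["tool_pos"],s["width"],s["wrist_force"],s["q"].round(2));print(tool(np.array([.457,-.038,.19])-s["tool_pos"]))
```

```text
[260 186] [267 191]
[ 0.55918805 -0.31571959  0.18797103] 0.6951520994753546 [-0.25969233 -0.35451611  0.04632175] [-0.55  0.23  1.72 -0.    1.19 -0.06]
[ 0.19731754 -0.22054069 -0.00150839]
```

View pics/s2.png

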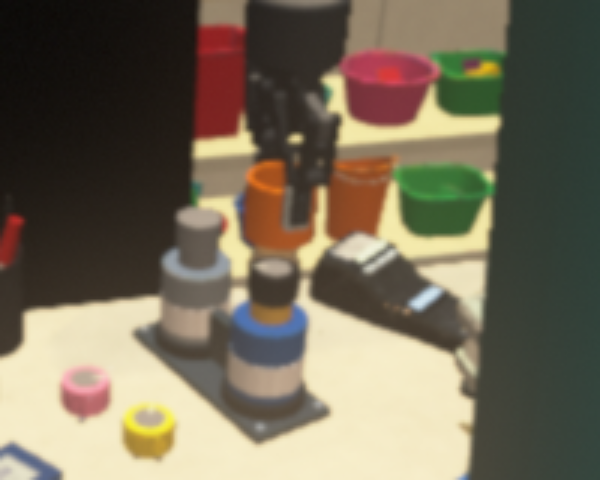

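The ring is held level, clear above the black cap on its brass head. Next I carry it to the tray.

Call:
{"op": "step_arm", "data": {
  "commands": [
    {"dx": 0.02,"dy": -0.022,"dz": 0,"roll": 0,"fingers": 0.4},
    {"dx": 0.05,"dy": -0.056,"dz": 0,"roll": 0,"fingers": 0.4},
    {"dx": 0.08,"dy": -0.089,"dz": 0,"roll": 0,"fingers": 0.4},
    {"dx": 0.11,"dy": -0.123,"dz": 0,"roll": 0,"fingers": 0.4},
    {"dx": 0.14,"dy": -0.156,"dz": 0.01,"roll": 0,"fingers": 0.4},
    {"dx": 0.17,"dy": -0.19,"dz": 0.03,"roll": 0,"fingers": 0.4},
    {"dx": 0.19,"dy": -0.212,"dz": 0.05,"roll": 0,"fingers": 0.4},
    {"dx": 0.197,"dy": -0.22,"dz": 0.07,"roll": 0,"fingers": 0.4}
  ]
}}

```text
time: 6.42
tool_pos: [0.4566, -0.0373, 0.118]
tcp_rot: [-2.69, -1.62, 0.001]
wrist_force: [0.9, -0.4, 0.2]
width: 0.693
grip_force: 27.3
```

Call:
{"op": "step_arm", "data": {
  "commands": [
    {"dx": 0,"dy": 0,"dz": 0,"roll": 0,"fingers": 0.4},
    {"dx": 0,"dy": 0,"dz": 0,"roll": 0,"fingers": 0.4},
    {"dx": 0,"dy": 0,"dz": 0,"roll": 0,"fingers": 0.4}
  ]
}}

```text
time: 6.8
tool_pos: [0.4592, -0.0396, 0.1203]
tcp_rot: [2.692, 1.617, 0.002]
wrist_force: [-0.5, 0.9, -0.5]
width: 0.697
grip_force: 27.3
```

Run:
```python
from h import *
s=read_state();print(s["q"].round(2),s["wrist_force"],s["width"]);print(tool(np.array([.457,-.038,.021])-s["tool_pos"]))
p,d=read_camera("top");cv2.imwrite("pics/t3.png",cv2.resize(p[150:310,200:380],None,fx=3,fy=3))
```

```text
[-0.14 -0.05  2.16 -0.    1.02  0.35] [-0.46963045  0.87967186 -0.53087652] 0.6974889170671386
[ 0.00038695 -0.00285605  0.09931038]
```

View pics/t3.png

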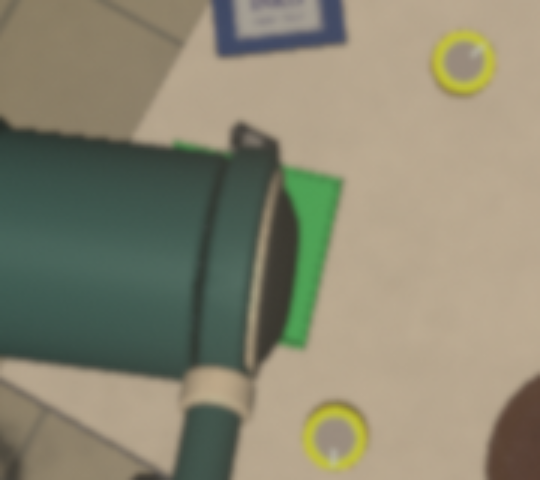

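The arm is over the tray. Nothing is in the way, so I lower it.

Call:
{"op": "step_arm", "data": {
  "commands": [
    {"dx": 0,"dy": -0.002,"dz": 0.02,"roll": 0,"fingers": 0.4},
    {"dx": 0,"dy": -0.002,"dz": 0.04,"roll": 0,"fingers": 0.4},
    {"dx": 0,"dy": -0.002,"dz": 0.06,"roll": 0,"fingers": 0.4},
    {"dx": 0,"dy": -0.002,"dz": 0.075,"roll": 0,"fingers": 0.4},
    {"dx": 0,"dy": -0.002,"dz": 0.085,"roll": 0,"fingers": 0.4},
    {"dx": 0,"dy": -0.002,"dz": 0.092,"roll": 0,"fingers": 0.4},
    {"dx": 0,"dy": -0.002,"dz": 0.095,"roll": 0,"fingers": 0.4},
    {"dx": 0,"dy": -0.002,"dz": 0.097,"roll": 0,"fingers": 0.4}
  ]
}}

```text
time: 7.85
tool_pos: [0.4566, -0.038, 0.0225]
tcp_rot: [2.692, 1.618, 0.001]
wrist_force: [0.2, 0.3, -0.2]
width: 0.695
grip_force: 27.3
```

Call:
{"op": "step_arm", "data": {
  "commands": [
    {"dx": 0,"dy": 0,"dz": 0,"roll": 0,"fingers": 0.4},
    {"dx": 0,"dy": 0,"dz": 0.001,"roll": 0,"fingers": 0.4},
    {"dx": 0,"dy": 0,"dz": 0.001,"roll": 0,"fingers": 0.4}
  ]
}}

```text
time: 8.22
tool_pos: [0.4563, -0.038, 0.0214]
tcp_rot: [2.692, 1.618, 0.0]
wrist_force: [-0.2, -0.2, -0.9]
width: 0.694
grip_force: 27.3
```

Call:
{"op": "step_arm", "data": {
  "commands": [
    {"dx": 0,"dy": 0,"dz": 0.001,"roll": 0,"fingers": 0.4},
    {"dx": 0,"dy": 0,"dz": 0.002,"roll": 0,"fingers": 0.4},
    {"dx": 0,"dy": 0,"dz": 0.002,"roll": 0,"fingers": 0.4}
  ]
}}

```text
time: 8.6
tool_pos: [0.4564, -0.038, 0.02]
tcp_rot: [-2.693, -1.619, 0.0]
wrist_force: [-3.0, 1.4, 7.5]
width: 0.694
grip_force: 27.8
```

Call:
{"op": "step_arm", "data": {
  "commands": [
    {"dx": 0,"dy": 0,"dz": 0,"roll": 0,"fingers": -0.5},
    {"dx": 0,"dy": 0,"dz": 0,"roll": 0,"fingers": -0.65},
    {"dx": 0,"dy": 0,"dz": 0,"roll": 0,"fingers": -0.65},
    {"dx": 0,"dy": 0,"dz": -0.01,"roll": 0,"fingers": -0.65},
    {"dx": 0,"dy": 0,"dz": -0.03,"roll": 0,"fingers": -0.65},
    {"dx": 0,"dy": 0,"dz": -0.06,"roll": 0,"fingers": -0.65},
    {"dx": 0,"dy": 0,"dz": -0.1,"roll": 0,"fingers": -0.65},
    {"dx": 0,"dy": 0,"dz": -0.15,"roll": 0,"fingers": -0.65}
  ]
}}

```text
time: 9.6
tool_pos: [0.4553, -0.0379, 0.1703]
tcp_rot: [-2.692, -1.618, 0.002]
wrist_force: [0.7, -0.7, 0.3]
width: 0.824
grip_force: 0.0
```

Run:
```python
from h import *
s=read_state();print(s["tool_pos"],s["q"].round(2));print(tool(np.array([.560,-.3155,.22])-s["tool_pos"]))
p,d=read_camera("wrist");cv2.imwrite("pics/w3.png",p)
```

```text
[ 0.45530755 -0.03786542  0.17029618] [-0.14 -0.11  2.12 -0.    1.13  0.35]
[-0.19609556  0.22263427 -0.04992449]
```

View pics/w3.png

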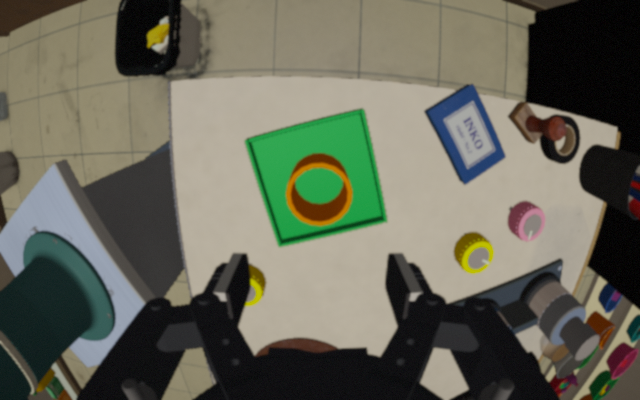

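The ring stands upright near the tray centre, rim at (320,190). Back to the cap.

Call:
{"op": "step_arm", "data": {
  "commands": [
    {"dx": -0.03,"dy": 0.034,"dz": -0.02,"roll": 0,"fingers": -1},
    {"dx": -0.065,"dy": 0.074,"dz": -0.04,"roll": 0,"fingers": -1},
    {"dx": -0.1,"dy": 0.114,"dz": -0.05,"roll": 0,"fingers": -1},
    {"dx": -0.135,"dy": 0.153,"dz": -0.05,"roll": 0,"fingers": -1},
    {"dx": -0.16,"dy": 0.182,"dz": -0.05,"roll": 0,"fingers": -1},
    {"dx": -0.17,"dy": 0.198,"dz": -0.05,"roll": 0,"fingers": -1},
    {"dx": -0.17,"dy": 0.198,"dz": -0.05,"roll": 0,"fingers": -1},
    {"dx": -0.17,"dy": 0.198,"dz": -0.05,"roll": 0,"fingers": -1}
  ]
}}

```text
time: 10.65
tool_pos: [0.5509, -0.2796, 0.2191]
tcp_rot: [-2.691, -1.619, 0.0]
wrist_force: [-0.5, -0.4, -0.3]
width: 1.003
grip_force: 0.0
```

Call:
{"op": "step_arm", "data": {
  "commands": [
    {"dx": 0,"dy": 0,"dz": 0,"roll": 0,"fingers": -1},
    {"dx": 0,"dy": 0,"dz": 0,"roll": 0,"fingers": -1}
  ]
}}

```text
time: 10.9
tool_pos: [0.5512, -0.28, 0.2196]
tcp_rot: [2.692, 1.62, 0.0]
wrist_force: [0.1, 0.0, -0.4]
width: 0.996
grip_force: 0.0
```

```bash
python3 look.py w4
python3 - <<'E'
from h import *
p,d=read_camera("top");m=cv2.inRange(cv2.cvtColor(p,40),(0,0,0),(180,255,255))
m,cs=mask(p,(45,120,60),(80,255,255));print("tray",plane("top",cv2.minAreaRect(cs[0])[0],.016))
m,cs=mask(p,(3,140,90),(16,255,255));
for c in cs[:2]:print(cv2.contourArea(c),plane("top",cv2.minEnclosingCircle(c)[0],.04))
E
```

```text
10.9 [-0.51  0.17  1.74  0.    1.23 -0.02] [ 0.5512 -0.28    0.2196] 0.0066699825487135924
tray ((0.4583950638771057, -0.03942772001028061), (0.12034649401903152, 0.1214590072631836), 76.31553649902344)
disc [349. 242.] ((0.5613912343978882, -0.31596308946609497), 0.0169680118560791) tool shift [-0.027   0.0258 -0.0054]
orange [117  12] [160  60] [ 0.47616021 -0.11122658] [ 0.51724769 -0.07155611] ((0.4965308606624603, -0.09059566259384155), 0.020816834643483162)
tray [[ 0.45582734 -0.03611081  0.016     ]]
48.5 [[ 0.84456862 -0.21316842  0.04      ]]
37.5 [[ 0.45514012 -0.02891645  0.04      ]]
```

Call:
{"op": "step_arm", "data": {
  "commands": [
    {"dx": -0.0274,"dy": 0.025,"dz": 0.02,"roll": 0,"fingers": -1},
    {"dx": -0.0274,"dy": 0.025,"dz": 0.05,"roll": 0,"fingers": -1},
    {"dx": -0.0274,"dy": 0.025,"dz": 0.08,"roll": 0,"fingers": -1},
    {"dx": -0.0274,"dy": 0.025,"dz": 0.105,"roll": 0,"fingers": -1},
    {"dx": -0.0274,"dy": 0.025,"dz": 0.115,"roll": 0,"fingers": -1},
    {"dx": -0.0274,"dy": 0.025,"dz": 0.115,"roll": 0,"fingers": -1},
    {"dx": -0.0274,"dy": 0.025,"dz": 0.115,"roll": 0,"fingers": -1}
  ]
}}

```text
time: 11.88
tool_pos: [0.5615, -0.3174, 0.1058]
tcp_rot: [2.691, 1.618, 0.002]
wrist_force: [0.7, -1.1, -0.8]
width: 0.999
grip_force: 0.0
```

Call:
{"op": "step_arm", "data": {
  "commands": [
    {"dx": 0,"dy": 0,"dz": 0,"roll": 0,"fingers": -0.3},
    {"dx": 0,"dy": 0,"dz": 0,"roll": 0,"fingers": 0},
    {"dx": 0,"dy": 0,"dz": 0,"roll": 0,"fingers": 0.3},
    {"dx": 0,"dy": 0,"dz": 0,"roll": 0,"fingers": 0.6},
    {"dx": 0,"dy": 0,"dz": 0,"roll": 0,"fingers": 0.6},
    {"dx": 0,"dy": 0,"dz": 0,"roll": 0,"fingers": 0.6},
    {"dx": 0,"dy": 0,"dz": 0,"roll": 0,"fingers": 0.6}
  ],
  "squeeze": 30
}}

```text
time: 12.75
tool_pos: [0.561, -0.3172, 0.1052]
tcp_rot: [2.692, 1.618, 0.001]
wrist_force: [-1.4, 0.5, 5.6]
width: 0.498
grip_force: 30.6
```

```bash
python3 -c "
from h import *
s=read_state();print(s['tool_pos'],s['wrist_force'],s['torque'],s['width'],s['q'].round(3))"
```

```text
[ 0.56104191 -0.31721735  0.10515722] [-1.43655504  0.49240317  5.55827154] [0.10106991 0.13659403 0.00909964] 0.4983037844189513 [-0.553  0.308  1.791 -0.     1.041 -0.065]
```

Call:
{"op": "step_arm", "data": {
  "commands": [
    {"dx": 0,"dy": 0,"dz": 0,"roll": 2,"fingers": 0.6},
    {"dx": 0,"dy": 0,"dz": 0,"roll": 4,"fingers": 0.6},
    {"dx": 0,"dy": 0,"dz": 0,"roll": 6,"fingers": 0.6},
    {"dx": 0,"dy": 0,"dz": 0,"roll": 6,"fingers": 0.6}
  ]
}}

```text
time: 13.25
tool_pos: [0.5611, -0.3171, 0.1052]
tcp_rot: [2.773, 1.475, 0.001]
wrist_force: [-0.9, 0.4, 5.7]
width: 0.493
grip_force: 30.8
```

```bash
cat > st.py <<'E'
from h import *
s=read_state();R=cv2.Rodrigues(s['tcp_rot'])[0]
print(s['time'],s['tool_pos'].round(4),'F',s['wrist_force'].round(2),'T',s['torque'].round(3),'w',s['width'].round(3),'q6',s['q'][5].round(3),'yaw',np.degrees(np.arctan2(R[1,1],R[0,1])).round(2))
E
python3 st.py
```

```text
Traceback (most recent call last):
  File "st.py", line 3, in <module>
    print(s['time'],s['tool_pos'].round(4),'F',s['wrist_force'].round(2),'T',s['torque'].round(3),'w',s['width'].round(3),'q6',s['q'][5].round(3),'yaw',np.degrees(np.arctan2(R[1,1],R[0,1])).round(2))
                                                                                                      ^^^^^^^^^^^^^^^^
AttributeError: 'float' object has no attribute 'round'
```

```bash
sed -i "s/s\['width'\].round(3)/round(s['width'],3)/" st.py; python3 st.py
```

```text
13.25 [ 0.5611 -0.3171  0.1052] F [-0.92  0.38  5.73] T [ 0.164  0.111 -0.041] w 0.493 q6 0.04 yaw -34.0
```

Call:
{"op": "step_arm", "data": {
  "commands": [
    {"dx": 0,"dy": 0,"dz": 0,"roll": 2,"fingers": 0.6},
    {"dx": 0,"dy": 0,"dz": 0,"roll": 4,"fingers": 0.6},
    {"dx": 0,"dy": 0,"dz": 0,"roll": 4,"fingers": 0.6}
  ]
}}

```text
time: 13.62
tool_pos: [0.5609, -0.3167, 0.1052]
tcp_rot: [2.823, 1.378, 0.001]
wrist_force: [-0.9, 3.0, 6.5]
width: 0.493
grip_force: 30.9
```

```bash
python3 st.py
```

```text
13.625 [ 0.5609 -0.3167  0.1052] F [-0.88  3.02  6.52] T [0.31  0.279 0.117] w 0.493 q6 0.11 yaw -37.98
```

Call:
{"op": "step_arm", "data": {
  "commands": [
    {"dx": 0,"dy": 0,"dz": 0,"roll": 1,"fingers": 0.6},
    {"dx": 0,"dy": 0,"dz": 0,"roll": 2,"fingers": 0.6},
    {"dx": 0,"dy": 0,"dz": 0,"roll": 2,"fingers": 0.6}
  ]
}}

```text
time: 14.0
tool_pos: [0.5607, -0.3168, 0.1051]
tcp_rot: [2.847, 1.329, 0.0]
wrist_force: [-1.2, 1.5, 7.3]
width: 0.497
grip_force: 30.9
```

```bash
python3 st.py
```

```text
14.0 [ 0.5607 -0.3168  0.1051] F [-1.18  1.51  7.28] T [0.244 0.232 0.23 ] w 0.497 q6 0.144 yaw -39.95
```

Call:
{"op": "step_arm", "data": {
  "commands": [
    {"dx": 0,"dy": 0,"dz": 0,"roll": 1,"fingers": 0.6},
    {"dx": 0,"dy": 0,"dz": 0,"roll": 2,"fingers": 0.6},
    {"dx": 0,"dy": 0,"dz": 0,"roll": 2,"fingers": 0.6}
  ]
}}

```text
time: 14.38
tool_pos: [0.5606, -0.3168, 0.1052]
tcp_rot: [2.869, 1.28, -0.0]
wrist_force: [-2.7, 0.7, 7.2]
width: 0.497
grip_force: 30.9
```

```bash
python3 st.py
```

```text
14.375 [ 0.5606 -0.3168  0.1052] F [-2.69  0.72  7.17] T [0.261 0.295 0.381] w 0.497 q6 0.179 yaw -41.91
```

Turning clockwise meets a firm stop at about 14° (torque rising 0.12, 0.23, 0.38 N m), so anticlockwise (negative roll) loosens.

Call:
{"op": "step_arm", "data": {
  "commands": [
    {"dx": 0,"dy": 0,"dz": 0,"roll": -5,"fingers": 0.6},
    {"dx": 0,"dy": 0,"dz": 0,"roll": -10,"fingers": 0.6},
    {"dx": 0,"dy": 0,"dz": 0,"roll": -15,"fingers": 0.6},
    {"dx": 0,"dy": 0,"dz": 0,"roll": -20,"fingers": 0.6},
    {"dx": 0,"dy": 0,"dz": 0,"roll": -25,"fingers": 0.6},
    {"dx": 0,"dy": 0,"dz": 0,"roll": -30,"fingers": 0.6},
    {"dx": 0,"dy": 0,"dz": 0,"roll": -30,"fingers": 0.6}
  ]
}}

```text
time: 15.25
tool_pos: [0.5612, -0.3173, 0.1052]
tcp_rot: [2.439, 1.977, 0.001]
wrist_force: [-0.7, 0.4, 5.8]
width: 0.495
grip_force: 30.8
```

```bash
python3 st.py
```

```text
15.25 [ 0.5612 -0.3173  0.1052] F [-0.67  0.44  5.76] T [0.063 0.074 0.058] w 0.495 q6 -0.345 yaw -11.94
```

Call:
{"op": "step_arm", "data": {
  "commands": [
    {"dx": 0,"dy": 0,"dz": 0,"roll": -4,"fingers": 0.6},
    {"dx": 0,"dy": 0,"dz": 0,"roll": -8,"fingers": 0.6},
    {"dx": 0,"dy": 0,"dz": 0,"roll": -12,"fingers": 0.6},
    {"dx": 0,"dy": 0,"dz": 0,"roll": -16,"fingers": 0.6},
    {"dx": 0,"dy": 0,"dz": 0,"roll": -20,"fingers": 0.6},
    {"dx": 0,"dy": 0,"dz": 0,"roll": -20,"fingers": 0.6}
  ]
}}

```text
time: 16.0
tool_pos: [0.5612, -0.3173, 0.1052]
tcp_rot: [2.059, 2.37, 0.0]
wrist_force: [-0.4, 0.1, 5.8]
width: 0.495
grip_force: 30.8
```

```bash
python3 st.py
```

```text
16.0 [ 0.5612 -0.3173  0.1052] F [-0.42  0.07  5.81] T [0.008 0.048 0.083] w 0.495 q6 -0.693 yaw 8.03
```

Call:
{"op": "step_arm", "data": {
  "commands": [
    {"dx": 0,"dy": 0,"dz": 0,"roll": -4,"fingers": 0.6},
    {"dx": 0,"dy": 0,"dz": 0,"roll": -8,"fingers": 0.6},
    {"dx": 0,"dy": 0,"dz": 0,"roll": -12,"fingers": 0.6},
    {"dx": 0,"dy": 0,"dz": 0,"roll": -15,"fingers": 0.6},
    {"dx": 0,"dy": 0,"dz": 0,"roll": -15,"fingers": 0.6}
  ]
}}

```text
time: 16.62
tool_pos: [0.561, -0.3174, 0.1051]
tcp_rot: [1.733, 2.619, -0.0]
wrist_force: [-1.1, 0.1, 5.1]
width: 0.494
grip_force: 30.8
```

```bash
python3 st.py
```

```text
16.625 [ 0.561  -0.3174  0.1051] F [-1.12  0.14  5.1 ] T [-0.033  0.149  0.039] w 0.494 q6 -0.955 yaw 23.03
```

Call:
{"op": "step_arm", "data": {
  "commands": [
    {"dx": 0,"dy": 0,"dz": 0,"roll": -2,"fingers": 0.6},
    {"dx": 0,"dy": 0,"dz": 0,"roll": -4,"fingers": 0.6},
    {"dx": 0,"dy": 0,"dz": 0,"roll": -4,"fingers": 0.6}
  ]
}}

```text
time: 17.0
tool_pos: [0.5609, -0.3174, 0.1051]
tcp_rot: [1.641, 2.678, -0.001]
wrist_force: [-1.6, -0.1, 6.0]
width: 0.497
grip_force: 30.9
```

```bash
python3 st.py
```

```text
17.0 [ 0.5609 -0.3174  0.1051] F [-1.56 -0.13  5.98] T [-0.002  0.176 -0.006] w 0.497 q6 -1.025 yaw 27.01
```

Call:
{"op": "step_arm", "data": {
  "commands": [
    {"dx": 0,"dy": 0,"dz": 0,"roll": -1,"fingers": 0.6},
    {"dx": 0,"dy": 0,"dz": 0,"roll": -2,"fingers": 0.6},
    {"dx": 0,"dy": 0,"dz": 0,"roll": -2,"fingers": 0.6}
  ]
}}

```text
time: 17.38
tool_pos: [0.5607, -0.3173, 0.1052]
tcp_rot: [1.594, 2.706, -0.0]
wrist_force: [-1.3, 0.3, 6.4]
width: 0.495
grip_force: 30.9
```

```bash
python3 st.py
```

```text
17.375 [ 0.5607 -0.3173  0.1052] F [-1.31  0.32  6.42] T [0.115 0.336 0.02 ] w 0.495 q6 -1.059 yaw 29.0
```

Call:
{"op": "step_arm", "data": {
  "commands": [
    {"dx": 0,"dy": 0,"dz": 0,"roll": -1,"fingers": 0.6},
    {"dx": 0,"dy": 0,"dz": 0,"roll": -3,"fingers": 0.6},
    {"dx": 0,"dy": 0,"dz": 0,"roll": -3,"fingers": 0.6}
  ]
}}

```text
time: 17.75
tool_pos: [0.5603, -0.317, 0.1051]
tcp_rot: [-1.523, -2.747, 0.0]
wrist_force: [-2.8, 0.6, 7.8]
width: 0.491
grip_force: 31.0
```

```bash
python3 st.py
```

```text
17.75 [ 0.5603 -0.317   0.1051] F [-2.76  0.58  7.8 ] T [ 0.212  0.451 -0.007] w 0.491 q6 -1.112 yaw 32.01
```

Call:
{"op": "step_arm", "data": {
  "commands": [
    {"dx": 0,"dy": 0,"dz": 0,"roll": -1,"fingers": 0.6},
    {"dx": 0,"dy": 0,"dz": 0,"roll": -2,"fingers": 0.6},
    {"dx": 0,"dy": 0,"dz": 0,"roll": -2,"fingers": 0.6}
  ]
}}

```text
time: 18.12
tool_pos: [0.56, -0.3169, 0.1051]
tcp_rot: [-1.475, -2.773, 0.0]
wrist_force: [-3.2, 2.1, 7.8]
width: 0.495
grip_force: 31.0
```

```bash
python3 st.py
```

```text
18.125 [ 0.56   -0.3169  0.1051] F [-3.24  2.15  7.79] T [ 0.224  0.561 -0.078] w 0.495 q6 -1.147 yaw 33.99
```

Call:
{"op": "step_arm", "data": {
  "commands": [
    {"dx": 0,"dy": 0,"dz": 0,"roll": -1,"fingers": 0.6},
    {"dx": 0,"dy": 0,"dz": 0,"roll": -2,"fingers": 0.6},
    {"dx": 0,"dy": 0,"dz": 0,"roll": -2,"fingers": 0.6}
  ]
}}

```text
time: 18.5
tool_pos: [0.5597, -0.3168, 0.1051]
tcp_rot: [-1.426, -2.798, 0.0]
wrist_force: [-5.3, 1.1, 7.7]
width: 0.492
grip_force: 31.1
```

```bash
python3 st.py
```

```text
18.5 [ 0.5597 -0.3168  0.1051] F [-5.31  1.09  7.74] T [ 0.217  0.701 -0.082] w 0.492 q6 -1.181 yaw 35.99
```

Call:
{"op": "step_arm", "data": {
  "commands": [
    {"dx": 0,"dy": 0,"dz": 0,"roll": -1,"fingers": 0.6},
    {"dx": 0,"dy": 0,"dz": 0,"roll": -2,"fingers": 0.6},
    {"dx": 0,"dy": 0,"dz": 0,"roll": -2,"fingers": 0.6}
  ]
}}

```text
time: 18.88
tool_pos: [0.5597, -0.3169, 0.1052]
tcp_rot: [-1.378, -2.821, 0.0]
wrist_force: [-5.2, 1.8, 8.9]
width: 0.494
grip_force: 31.1
```

```bash
python3 st.py
```

```text
18.875 [ 0.5597 -0.3169  0.1052] F [-5.21  1.75  8.94] T [ 0.242  0.715 -0.298] w 0.494 q6 -1.216 yaw 37.95
```

The loosening stop is felt (−0.30 N m, 66° from the start). I back off 2° and lift gently.

Call:
{"op": "step_arm", "data": {
  "commands": [
    {"dx": 0,"dy": 0,"dz": 0,"roll": 2,"fingers": 0.6},
    {"dx": 0,"dy": 0,"dz": -0.001,"roll": 2,"fingers": 0.6},
    {"dx": 0,"dy": 0,"dz": -0.002,"roll": 2,"fingers": 0.6},
    {"dx": 0,"dy": 0,"dz": -0.003,"roll": 2,"fingers": 0.6},
    {"dx": 0,"dy": 0,"dz": -0.003,"roll": 2,"fingers": 0.6}
  ]
}}

```text
time: 19.5
tool_pos: [0.5595, -0.3166, 0.1057]
tcp_rot: [-1.425, -2.797, 0.0]
wrist_force: [-1.4, -2.2, -5.9]
width: 0.491
grip_force: 31.2
```

```bash
python3 st.py
```

```text
19.5 [ 0.5595 -0.3166  0.1057] F [-1.4  -2.19 -5.88] T [-0.297  0.315 -0.159] w 0.491 q6 -1.182 yaw 36.02
```

Lifting meets resistance (−6 N), so I release that pull and check how far the cap itself has turned.

Call:
{"op": "step_arm", "data": {
  "commands": [
    {"dx": 0,"dy": 0,"dz": 0.001,"roll": 0,"fingers": 0.6},
    {"dx": 0,"dy": 0,"dz": 0.0025,"roll": 0,"fingers": 0.6},
    {"dx": 0,"dy": 0,"dz": 0.0025,"roll": 0,"fingers": 0.6}
  ]
}}

```text
time: 19.88
tool_pos: [0.5598, -0.3168, 0.1054]
tcp_rot: [-1.425, -2.798, 0.0]
wrist_force: [-5.9, -0.5, 0.9]
width: 0.492
grip_force: 31.9
```

```bash
python3 st.py
python3 - <<'E'
from h import *
p,d=read_camera("top");q=read_camera("wrist")[0];print(p.shape)
o=[cv2.resize(p[145:205,390:465],(400,320),interpolation=2),cv2.resize(q[250:400,220:420],(400,300),interpolation=2)]
o[1]=cv2.copyMakeBorder(o[1],0,20,0,0,0);cv2.imwrite("pics/tw5.png",np.hstack(o))
E
```

```text
19.875 [ 0.5598 -0.3168  0.1054] F [-5.86 -0.52  0.91] T [ 0.005  0.992 -0.141] w 0.492 q6 -1.182 yaw 36.02
(400, 640, 3)
```

View pics/tw5.png

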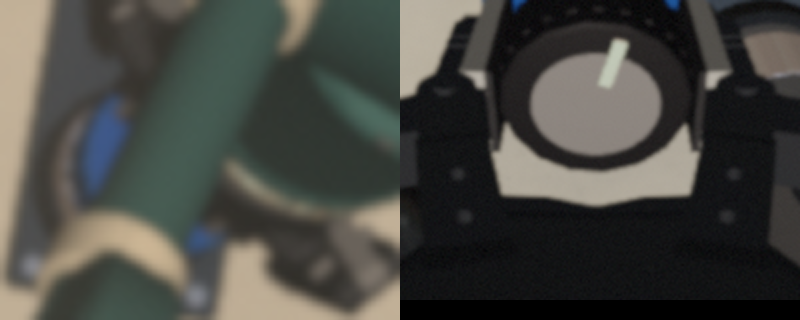

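The wrist crop shows the cap held evenly between the pads, with the line running from (322,294) to (330,270) in wrist pixels. I compare its world angle with the start.

Run:
```python
from h import *
c=calibration("wrist");s=read_state();p=read_camera("wrist")[0]
def ang(p,c,box):
    x0,y0,x1,y1=box;g=p[y0:y1,x0:x1].min(2).astype(int)
    m=g>np.percentile(g,50)+25
    n,l,st,ce=cv2.connectedComponentsWithStats(m.astype(np.uint8));k=1+np.argmax(st[1:,4])
    v,u=np.nonzero(l==k);w=wplane(np.c_[u+x0,v+y0],.140,c)[:,:2]
    a=cv2.fitLine(np.float32(w),2,0,.01,.01).ravel();print(len(u),ce[k]+[x0,y0],w.mean(0).round(4),"angle",np.degrees(np.arctan2(a[1],a[0])))
ang(p,c,(290,265,350,320))
# start pose (w4): its camera pose follows from today's camera in the tool frame
import scipy.spatial.transform as t
def T(rot,pos):
    M=np.eye(4);M[:3,:3]=cv2.Rodrigues(np.array(rot,float))[0];M[:3,3]=pos;return M
ct=c["world_to_cam"]@T(s["tcp_rot"],s["tool_pos"])
c4=dict(c);c4["world_to_cam"]=ct@np.linalg.inv(T([2.692,1.62,0],[.5512,-.28,.2196]))
ang(cv2.imread("pics/w4.png"),c4,(334,226,366,260))
ang(cv2.imread("pics/w4.png"),c4,(338,230,368,256))
```

```text
161 [325.76397516 282.0931677 ] [ 0.5564 -0.3068] angle -70.46682
42 [353.11904762 231.26190476] [ 0.5669 -0.3098] angle 44.996597
29 [352.5862069  232.89655172] [ 0.5659 -0.3109] angle 39.91722
```

The cap has turned about 65°, so it should be at the stop and unlocked. The resistance is probably sideways strain. I relieve that (−1 mm in world x) and lift gently again.

Call:
{"op": "step_arm", "data": {
  "commands": [
    {"dx": 0.0007,"dy": -0.001,"dz": 0,"roll": -1,"fingers": 0.6},
    {"dx": 0.0007,"dy": -0.001,"dz": 0,"roll": -1,"fingers": 0.6},
    {"dx": 0.0007,"dy": -0.001,"dz": 0,"roll": -1,"fingers": 0.6}
  ]
}}

```text
time: 20.4
tool_pos: [0.5597, -0.3168, 0.1053]
tcp_rot: [1.401, 2.811, 0.001]
wrist_force: [-4.1, 1.6, 3.1]
width: 0.497
grip_force: 31.6
```

```bash
python3 st.py
```

```text
20.4 [ 0.5597 -0.3168  0.1053] F [-4.13  1.6   3.08] T [ 0.254  0.53  -0.218] w 0.497 q6 -1.2 yaw 37.01
```

Call:
{"op": "step_arm", "data": {
  "commands": [
    {"dx": 0,"dy": 0,"dz": -0.001,"roll": 0,"fingers": 0.6},
    {"dx": 0,"dy": 0,"dz": -0.002,"roll": 0,"fingers": 0.6},
    {"dx": 0,"dy": 0,"dz": -0.003,"roll": 0,"fingers": 0.6},
    {"dx": 0,"dy": 0,"dz": -0.003,"roll": 0,"fingers": 0.6}
  ]
}}

```text
time: 20.9
tool_pos: [0.5593, -0.3167, 0.1068]
tcp_rot: [-1.401, -2.811, -0.001]
wrist_force: [1.6, -0.2, -10.1]
width: 0.498
grip_force: 31.9
```

```bash
python3 st.py
```

```text
20.9 [ 0.5593 -0.3167  0.1068] F [  1.58  -0.24 -10.08] T [-0.043 -0.334 -0.168] w 0.498 q6 -1.2 yaw 37.02
```

Call:
{"op": "step_arm", "data": {
  "commands": [
    {"dx": 0,"dy": 0,"dz": 0.0015,"roll": 0,"fingers": 0.6},
    {"dx": 0,"dy": 0,"dz": 0.0025,"roll": 2,"fingers": 0.6},
    {"dx": 0,"dy": 0,"dz": 0.0025,"roll": 5,"fingers": 0.6},
    {"dx": 0,"dy": 0,"dz": 0.0025,"roll": 5,"fingers": 0.6},
    {"dx": 0,"dy": 0,"dz": 0.0025,"roll": 5,"fingers": 0.6}
  ]
}}

```text
time: 21.52
tool_pos: [0.5598, -0.3173, 0.1063]
tcp_rot: [1.521, 2.747, -0.0]
wrist_force: [-0.6, 2.4, 1.3]
width: 0.495
grip_force: 32.8
```

```bash
python3 st.py
```

```text
21.525 [ 0.5598 -0.3173  0.1063] F [-0.58  2.4   1.27] T [ 0.233  0.19  -0.014] w 0.495 q6 -1.114 yaw 32.06
```

Call:
{"op": "step_arm", "data": {
  "commands": [
    {"dx": 0,"dy": 0,"dz": -0.001,"roll": 0,"fingers": 0.6},
    {"dx": 0,"dy": 0,"dz": -0.002,"roll": 0,"fingers": 0.6},
    {"dx": 0,"dy": 0,"dz": -0.003,"roll": 0,"fingers": 0.6},
    {"dx": 0,"dy": 0,"dz": -0.003,"roll": 0,"fingers": 0.6}
  ]
}}

```text
time: 22.02
tool_pos: [0.5596, -0.3172, 0.1085]
tcp_rot: [1.522, 2.747, -0.0]
wrist_force: [-0.1, 0.6, -0.2]
width: 0.497
grip_force: 32.7
```

```bash
python3 st.py
```

```text
22.025 [ 0.5596 -0.3172  0.1085] F [-0.08  0.64 -0.18] T [-0.021  0.003  0.028] w 0.497 q6 -1.113 yaw 32.02
```

With the stop load gone, the cap lifts freely (−0.2 N).

Call:
{"op": "step_arm", "data": {
  "commands": [
    {"dx": 0,"dy": 0,"dz": -0.001,"roll": 0,"fingers": 0.6},
    {"dx": 0,"dy": 0,"dz": -0.002,"roll": 0,"fingers": 0.6},
    {"dx": 0,"dy": 0,"dz": -0.003,"roll": 0,"fingers": 0.6},
    {"dx": 0,"dy": 0,"dz": -0.004,"roll": 0,"fingers": 0.6},
    {"dx": 0,"dy": 0,"dz": -0.004,"roll": 0,"fingers": 0.6}
  ]
}}

```text
time: 22.65
tool_pos: [0.5595, -0.317, 0.1125]
tcp_rot: [1.522, 2.748, 0.0]
wrist_force: [-0.5, 0.5, -0.8]
width: 0.494
grip_force: 32.7
```

```bash
python3 st.py
```

```text
22.65 [ 0.5595 -0.317   0.1125] F [-0.54  0.5  -0.81] T [ 0.043  0.009 -0.037] w 0.494 q6 -1.113 yaw 32.02
```

Call:
{"op": "step_arm", "data": {
  "commands": [
    {"dx": 0,"dy": 0,"dz": -0.003,"roll": 0,"fingers": 0.6},
    {"dx": 0,"dy": 0,"dz": -0.006,"roll": 0,"fingers": 0.6},
    {"dx": 0,"dy": 0,"dz": -0.009,"roll": 0,"fingers": 0.6},
    {"dx": 0,"dy": 0,"dz": -0.012,"roll": 0,"fingers": 0.6},
    {"dx": 0,"dy": 0,"dz": -0.02,"roll": 0,"fingers": 0.6},
    {"dx": 0,"dy": 0,"dz": -0.03,"roll": 0,"fingers": 0.6},
    {"dx": 0,"dy": 0,"dz": -0.04,"roll": 0,"fingers": 0.6},
    {"dx": 0,"dy": 0,"dz": -0.05,"roll": 0,"fingers": 0.6}
  ]
}}

```text
time: 23.65
tool_pos: [0.5596, -0.3171, 0.1634]
tcp_rot: [1.522, 2.747, -0.0]
wrist_force: [-0.0, -0.9, -0.6]
width: 0.496
grip_force: 32.7
```

Call:
{"op": "step_arm", "data": {
  "commands": [
    {"dx": 0,"dy": 0,"dz": -0.015,"roll": 0,"fingers": 0.6},
    {"dx": 0,"dy": 0,"dz": -0.03,"roll": 0,"fingers": 0.6},
    {"dx": 0,"dy": 0,"dz": -0.045,"roll": 0,"fingers": 0.6},
    {"dx": 0,"dy": 0,"dz": -0.055,"roll": 0,"fingers": 0.6},
    {"dx": 0,"dy": 0,"dz": -0.06,"roll": 0,"fingers": 0.6},
    {"dx": 0,"dy": 0,"dz": -0.06,"roll": 0,"fingers": 0.6},
    {"dx": 0,"dy": 0,"dz": -0.06,"roll": 0,"fingers": 0.6},
    {"dx": 0,"dy": 0,"dz": -0.06,"roll": 0,"fingers": 0.6}
  ]
}}

```text
time: 24.65
tool_pos: [0.559, -0.3167, 0.2215]
tcp_rot: [-1.522, -2.747, -0.0]
wrist_force: [-0.3, -0.5, 0.1]
width: 0.493
grip_force: 32.7
```

```bash
python3 st.py
python3 - <<'E'
from h import *
p=read_camera("scene")[0];q=read_camera("wrist")[0]
cv2.imwrite("pics/end.png",np.hstack([cv2.resize(p[60:310,240:480],(400,417),interpolation=2),cv2.resize(q,(400,250)) if 0 else cv2.copyMakeBorder(cv2.resize(q,(400,250)),0,167,0,0,0)]))
E
```

```text
24.65 [ 0.559  -0.3167  0.2215] F [-0.34 -0.53  0.1 ] T [-0.016 -0.048 -0.007] w 0.493 q6 -1.113 yaw 32.02
```

View pics/end.png

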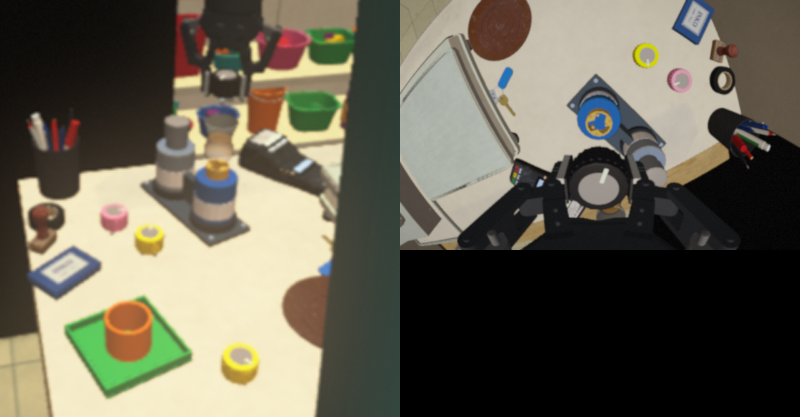

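The cap is in the gripper at about 24 cm, the brass head is open and the ring stands in the tray. The stamp and tape are still where they stood.

```bash
python3 -c "
from workcell import *
print(abs(read_state()['joint_vel']).max());print(finish_job())"
```

```text
0.003613926068196851
the job is handed in; nothing more can be done
None
```

The job is handed in, with no verdict returned: the ring stands upright in the tray, and the cap, which loosened anticlockwise after one early lift attempt met about 10 N at the stop, is held still about 11 cm above its seat.

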